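Vent an instrument pot and unscrew its cap

ROBOT

A 6-joint arm with a two-finger parallel gripper is mounted at the origin on the work surface. World frame = base frame: x ahead of the robot, y to its left, z up, the work surface at z = 0. Lengths are in m, angles in rad, forces in N, time in s.
With the tool pointing down it reaches from about 0.225 to 0.875 m from the base axis. Payload 3.4 kg.
Tool frame: the origin (TCP) lies at the very end of the fingers, on their centre line; the grasp point (between the pads) lies 19 mm behind it; z points along the fingers, y is the line along which they close (so a half turn about z gives the same grasp; the last joint's range is limited). The gripper opens to 85 mm and grips with 20 to 120 N. Pads are 22 mm wide; open, the fingers measure 114 mm over their backs; the gripper's body (76 mm by 85 mm) begins 54 mm behind the grasp point. The pads swing forward as they close: fully open they stand 13 mm farther back than shut.
Start: joints at [-0.121, 0.276, 1.505, -0, 1.361, -0.121], TCP at [0.575, -0, 0.231] pointing down, gripper open.
Joint ranges: [-2.89, 2.89], [-0.75, 2.08], [0.22, 2.7], [-1.18, 4.32], [0.11, 2.71], [-2.7, 2.7]. Speed limits (rad/s): [2.57, 2.57, 3.14, 3.14, 3.14, 3.14].

INTERFACE

Orientations are given as a unit quaternion [w, x, y, z].
In Python, from rig import get_state, optics, sign_off gives the robot as it stands.
- The arm moves only by the tool send_rows, never from a script. Its argument "increments" is a list of rows, each an object with "gripper": the gripper's target within -1 to 1 (shut at 1, half-way at 0, fully open at -1); "linear": the shift along the world's x, y, z in m, a list of three; "delta_rot": the turn, a rotation vector about the world's x, y, z in rad, a list of three. In form: [{"gripper": gripper, "linear": [dx, dy, dz], "delta_rot": [rx, ry, rz]}, ...]. A call has 1 to 8 rows; each row is the pose to reach, as a shift and turn from the pose commanded when the call began; what a row does not reach only later rows make up. A row lasts 1/10 s, in which the tool goes at most 50 mm and 8.59 degrees, less where a joint would pass 70% of its speed; a pose out of reach is approached as far as the arm can. A call with a gripper value outside its range is refused whole. The fingers move at their own pace and stop on an object; "newtons" is the grip in N (left out, the last holds). Time passes only in rows, so rows that repeat a pose let the fingers close. It gives the time, the measured TCP pose, the force, the opening and the grip force at its end, in the units of the state.
- get_state(): the state, without advancing time (a new reading comes with each control period).
- optics.get_image(name): name is "scene" or "side" or "wrist"; returns a dict with "pixels" (400x640x3 uint8, blue, green, red), "K" (3x3 intrinsics, pixels), "rvec" (rotation vector, rad) and "tvec" (3), from world to camera coordinates, as OpenCV has them; the wrist camera has in their place "T_tool_cam" (4x4, takes a point from camera to tool coordinates, whose origin is the TCP and whose axes are the flange's). Camera axes: x right, y down, z forward; pixel columns grow to the right and rows downward; lengths in m; the calibration is good to about 2 mm. A picture is of the moment at which its call begins: read the wrist's pose just before it. There is no depth.
- sign_off(): hands the job in; it is judged then, once.
The state is a dict: "clock": time; "qpos": joint angles; "qd": joint speeds; "effort": joint torques, N m; "position": TCP position; "ee_rot": TCP orientation; "contact_force": force on the tool from outside, world axes, zero at the start; "moment": the same for the moment, N m; "width": finger opening in m; "gripper_force": force on a finger pad.
Only numpy, scipy, OpenCV 4.12 (cv2) and the standard library are available. Lean on these libraries where they do the work, as an engineer would, in place of code of your own. Each camera call takes 0.05 s, during which the arm holds its last target. There are 200 camera calls.

TASK

Vent the blue instrument pot by pushing the small red button in its recess fully down with the tip of the stylus, then put the stylus back upright in its stand. After that unscrew the pot's tight cap anticlockwise while the nest braces the pot, stop turning as soon as the thread lets go, and lift the cap straight up until its lower rim is just clear of the neck and no more than about 4 cm above it. Finish while still holding the cap there, level, steady and over the neck, with the pot never pulled up out of its nest and the other things on the bench left where they are.

Things in the scene. Friction and masses are not known exactly. Their poses are not given: they have to be found in the camera images.
- nest: fixed square aluminium nest, 112 x 112 mm, 20 mm high, left or right of the middle; origin at the centre of its underside. Its 10 mm walls stand round a 92 mm square pocket, floor 8 mm above the bench, that holds the pot's 90 mm square base so that it cannot turn more than about 1.5 degrees; it does not hold the pot down.
- pot: blue pot, 0.9 kg, loose in the nest, same yaw; origin at the centre of its underside (8 mm above the bench), z up. Square base 90 mm, 14 mm high; round body of radius 38 mm up to a shoulder at 62 mm; neck radius 18.5 mm on the z axis from 62 to 97 mm, thread out to 23.5 mm. On its +x side a blue boss (x 20 to 74 mm, 36 mm wide, top at 55 mm) holds the vent button 56 mm from the axis.
- free_mark (a point): green mark on the pot's shoulder, 63 mm above the pot's origin, 88 degrees anticlockwise (seen from above) from the red mark: turned free, the cap's yellow line points towards it; tight, it points to the red mark, on the pot's +x side over the boss.
- neck_top (a point): centre of the rigid top of the pot's neck, 97 mm above the pot's origin. A rubber seal of 16.5 mm radius sits on it, 3.5 mm thick under the tight cap and rising 2 mm when the cap is loosened.
- cap: twelve-sided aluminium cap, 56 mm across its flats, 34 mm high, 90 g; origin at the centre of its lower rim, z up; tight, it is 72 mm above the pot's origin (10 mm above the shoulder). Its x axis, normal to a flat (others every 30 degrees), runs along the yellow line on top; tight, it points along the pot's +x. Before it is free, lifting it lifts the whole pot.
- cap_top (a point): centre of the cap's top, 34 mm above its rim. The cap is tight at first (the seal pushes up with about 16 N; under 1 N m to turn). Its two lugs leave the thread after 60 to 68 degrees anticlockwise from above (aim for 80 to 90); hard stops block it at about 150 degrees and clockwise. Free, it lifts straight off and is clear of neck and seal 31 mm above the tight place.
- vent (a joint): travel of the red vent button: 0 at rest, 0.005 m fully down; it springs back. About 0.5 N to start, 5 N fully down.
- vent_top (a point): centre of the top of the red vent button, 10 mm diameter, at rest 3.5 mm below the rim of its 15 mm round recess in the top of the pot's boss; it is pressed straight down.
- stand: fixed black block, 70 x 70 mm, 55 mm high, with one round hole of 13 mm diameter, 50 mm deep, in the middle of its top, its mouth widened by a 3 mm chamfer; origin at the centre of its underside.
- stylus: stylus standing upright in the stand, 40 g, 119 mm long; origin at the tip, z up along it towards the handle. Steel rod of 6 mm diameter from 0 to 45 mm; black square collar 22 mm wide from 45 to 49 mm, which rests on the stand's top (so the tip is then 10 mm above the bench); orange handle, 14 mm square, from 49 to 119 mm, its faces along its x and y axes (as built the same yaw as the stand's).
- screwdriver: bystander: screwdriver lying along x between the nest and the stand; leave it.
- wrench: bystander: open wrench lying on the right; leave it.
- flange: bystander: brass-coloured flange ring, 124 mm diameter, 18 mm high, lying at the back; leave it.
- sealant: bystander: small sealant bottle, 44 mm diameter, 100 mm high, at the left back; leave it.
- grease: bystander: grease can, 60 mm diameter, 60 mm high, at the right back; leave it.
- nut: bystander: hexagon nut about 24 mm wide, 10 mm high, behind the screwdriver; leave it.
- cup: bystander: open blue plastic cup, 70 mm diameter, 50 mm high, on the left; leave it.
Things that resemble listed ones, but are neither listed nor needed, are in the scene too. Of the things like the stylus, leave any that is green; of the rest the smaller one is meant.

How it is judged:
On the way, in this order (a step that is already met when the one before it is completed fails the run):
1. the vent button is pushed fully down (at least 4 of its 5 mm) by the stylus (value of joint vent above 0.004 m and contact force between stylus and pot above 1 N), for 0.1 s.
2. the stylus is back upright in its stand and let go (horizontal distance between stylus and stand below 0.012 m and height (world z) of stylus below 0.016 m and angle between stylus's own z axis and vertical below 0.15 rad and contact force between the fingers and stylus below 0.1 N), for 0.1 s.
3. the cap is turned free of its thread (more than 57 degrees) while still down on the neck (angle between the x axis of cap and the x axis of pot, either way round above 1 rad and z of cap in the frame of pot below 0.079 m), for 0.05 s.
At the end, for the whole second after the job is handed in: Fingers hold the cap, off the pot, level (0.15 rad), still, rim 3-50 mm above the neck's rigid top and within 15 mm of its axis; pot seated (raised < 3 mm, tilt < 0.05 rad), button sprung back; stylus let go in its stand: tip within 12 mm of its axis, under 16 mm high, tilt < 0.15 rad (all of step 2 and z of cap in the frame of neck_top between 0.003 and 0.05 m and horizontal distance between cap and neck_top below 0.015 m and angle between cap's own z axis and vertical below 0.15 rad and contact force between the fingers and cap above 3 N and contact force between cap and pot below 0.1 N and linear speed of cap below 0.02 m/s and height (world z) of pot below 0.011 m and angle between pot's own z axis and vertical below 0.05 rad and value of joint vent below 0.001 m); the arm keeps its last pose, push and grip.
It fails at once if the pot is pulled up by more than 8 mm or tipped by more than 0.12 rad (height (world z) of pot above 0.016 m or angle between pot's own z axis and vertical above 0.12 rad).
It fails at once if a bystander is moved by more than 30 mm (distance of any of screwdriver, wrench, flange, sealant, grease, nut, cup from where it was at the start of the episode above 0.03 m).
It also fails if it takes over 54 s, if anything falls off the work surface, if the arm or the gripper's body presses on something with over 40 N, if the wrist force passes 120 N, or if a joint passes its speed limit or range.

## Working session

There is one attempt and no reset: what is moved stays moved. The work goes in short steps, Python scripts to look and compute and a tool call to move; the robot and the scene stay as the last step left them, time stands still between calls to the robot, and variables do not carry over. Pictures are saved under pics/ and viewed, at most 14 in all, crops included, and the job is handed in when it is done.

Besides the shell and the picture viewer there is one more tool, called after "Call:" as a command line: name --argument value ..., lists and objects as JSON in quotes. send_rows: Moves the arm, as the interface text tells. Its arguments: {"type":"object","properties":{"increments":{"type":"array"},"newtons":{"type":"number"}},"required":["increments"]}

```bash
mkdir -p pics
cat > h.py <<'E'
import numpy as np, cv2
from rig import get_state, optics, sign_off
from scipy.spatial.transform import Rotation as R
def cam(n):
    s=get_state(); d=optics.get_image(n)
    if n=="wrist":
        q=s["ee_rot"]; Rt=R.from_quat([q[1],q[2],q[3],q[0]]).as_matrix()
        T=np.eye(4);T[:3,:3]=Rt;T[:3,3]=s["position"]
        d["wc"]=T@np.array(d["T_tool_cam"])
    else:
        Rm=cv2.Rodrigues(np.array(d["rvec"],float))[0]
        T=np.eye(4);T[:3,:3]=Rm.T;T[:3,3]=-Rm.T@np.array(d["tvec"],float).ravel(); d["wc"]=T
    return d
def ray(d,u,v):
    r=d["wc"][:3,:3]@np.linalg.inv(np.array(d["K"]))@np.array([u,v,1.]); return d["wc"][:3,3],r
def onz(d,u,v,z):
    o,r=ray(d,u,v); return o+r*(z-o[2])/r[2]
def proj(d,p):
    c=np.linalg.inv(d["wc"])@np.append(p,1); k=np.array(d["K"])@c[:3]; return k[:2]/k[2]
def tri(l):
    A=np.zeros((3,3));b=np.zeros(3)
    for d,u,v in l:
        o,r=ray(d,u,v); r=r/np.linalg.norm(r); P=np.eye(3)-np.outer(r,r); A+=P;b+=P@o
    return np.linalg.solve(A,b)
E
python3 - <<'E'
from h import *
import pickle
D={n:cam(n) for n in("scene","side","wrist")}
pickle.dump(D,open("d0.pkl","wb"))
for n in D: cv2.imwrite(f"pics/{n}0.png",D[n]["pixels"])
s=get_state(); print(s); 
for n in D: print(n,D[n]["wc"].round(3).tolist(),np.array(D[n]["K"]).tolist())
E
```

```text
{'clock': 0.15, 'qpos': array([-1.21008899e-01,  2.76458256e-01,  1.50582039e+00,  1.64909060e-05,
        1.36073274e+00, -1.21005412e-01]), 'qd': array([-1.80366648e-04, -8.95036578e-04, -3.97702424e-03, -3.42151961e-05,
        7.08111625e-04, -1.87400183e-04]), 'effort': array([ 9.65923646e-04, -4.17143512e+01, -2.46032345e+01, -1.26433165e-04,
        7.58384820e-03, -3.43765259e-05]), 'position': array([5.74606391e-01, 4.32804014e-05, 2.30642323e-01]), 'ee_rot': array([-5.63449599e-04,  7.07109056e-01,  7.07104151e-01, -4.31032548e-04]), 'contact_force': array([-0.43389027, -0.94505922, -0.4952635 ]), 'moment': array([-0.01753324,  0.01439259, -0.05646011]), 'gripper_force': 0.0, 'width': 0.08528008547544094}
scene [[0.634, 0.437, -0.638, 1.368], [0.773, -0.355, 0.526, -0.616], [0.003, -0.826, -0.563, 0.796], [0.0, 0.0, 0.0, 1.0]] [[494.9076353419559, 0.0, 319.30656243066477], [0.0, 494.9076353419559, 202.86823490289547], [0.0, 0.0, 1.0]]
side [[0.715, -0.475, 0.512, 0.044], [-0.699, -0.469, 0.54, -0.526], [-0.016, -0.744, -0.668, 0.784], [0.0, 0.0, 0.0, 1.0]] [[399.5988000529099, 0.0, 317.0595844356558], [0.0, 399.5988000529099, 198.82682315369422], [0.0, 0.0, 1.0]]
wrist [[1.0, 0.001, -0.0, 0.574], [0.0, -0.966, -0.258, 0.067], [-0.0, 0.258, -0.966, 0.373], [0.0, 0.0, 0.0, 1.0]] [[360.27541938700864, 0.0, 317.8383461644843], [0.0, 360.27541938700864, 202.49022644230615], [0.0, 0.0, 1.0]]
```

View pics/scene0.png

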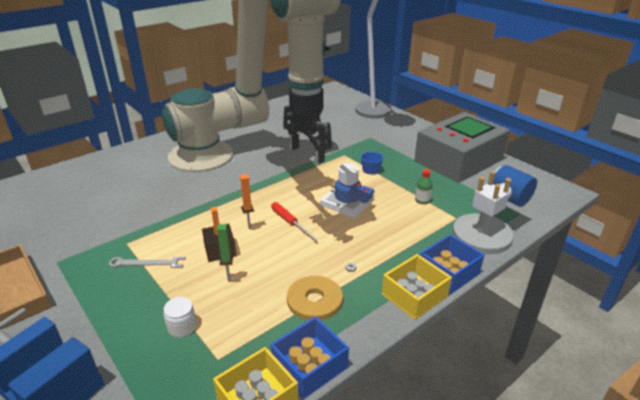

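View pics/side0.png

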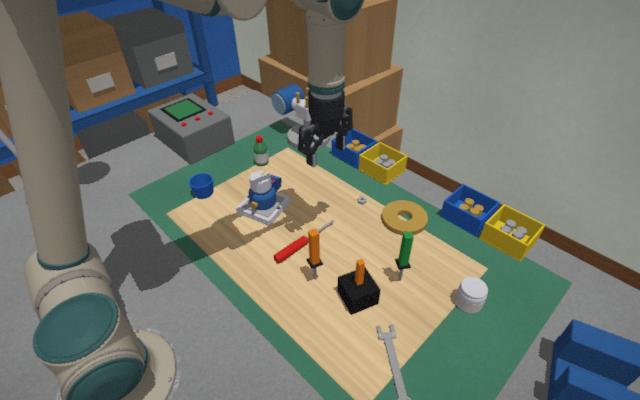

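The scene picture shows the pot at about (347,190) and the black stand at about (218,243). The side picture shows the pot at (263,195). The stand, with the smaller orange stylus in it, is at (358,285). The larger orange decoy is at (314,250) and the green one at (404,255). I'll enlarge these areas.

Run:
```python
import pickle,cv2,numpy as np
D=pickle.load(open("d0.pkl","rb"))
def c(n,x,y,w=80,h=60): return cv2.resize(D[n]["pixels"][y:y+h,x:x+w],(400,300),interpolation=cv2.INTER_CUBIC)
a=np.vstack([np.hstack([c("side",220,165),c("side",320,255)]),np.hstack([c("scene",310,160),c("scene",180,200,)])])
cv2.imwrite("pics/c0.png",a)
```

```text
(no output)
```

View pics/c0.png

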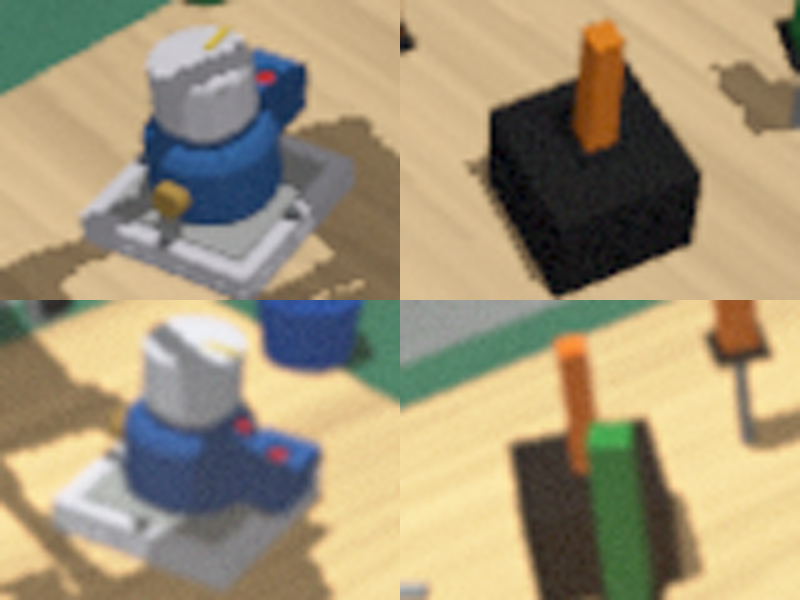

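View pics/wrist0.png

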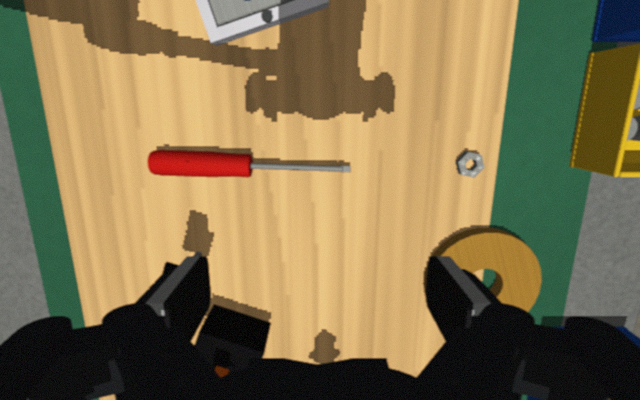

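The cap, boss, red button and yellow line are clear in the crops. In the side crop the cap top is at about (203,55). In the scene crop it is at (196,345) and the button at (279,455). The stylus tops are at (603,35) in the side crop and (571,345) in the scene crop. Next I'll triangulate these points.

Run:
```python
from h import *; import pickle
D=pickle.load(open("d0.pkl","rb"));S,C=D["side"],D["scene"]
s=lambda x,y,ox,oy:(ox+(x+.5)/5-.5,oy+(y+.5)/5-.5)
sp=lambda x,y:s(x,y,220,165); ss=lambda x,y:s(x-400,y,320,255)
cp=lambda x,y:s(x,y-300,310,160); cs=lambda x,y:s(x-400,y-300,180,200)
print("cap tri",tri([(S,*sp(203,55)),(C,*cp(196,345))]))
print("cap side/scene z.114",onz(S,*sp(203,55),.114),onz(C,*cp(196,345),.114))
print("vent z.0595",onz(C,*cp(279,455),.0595),onz(S,*sp(265,77),.0595))
print("mark scene z.071",onz(C,*cp(243,425),.071), onz(S,*sp(265,77),.071))
print("yellow",onz(S,*sp(207,48),.114),onz(S,*sp(226,30),.114), onz(C,*cp(210,342),.114),onz(C,*cp(240,352),.114))
for p in [(83,222),(355,160),(240,270)]: print("nest side",onz(S,*sp(*p),.02))
for p in [(55,505),(222,570),(320,480)]: print("nest scene",onz(C,*cp(*p),.02))
print("sty tri",tri([(S,*ss(603,35)),(C,*cs(571,345))]),onz(S,*ss(603,35),.129),onz(C,*cs(571,345),.129))
for p in [(490,112),(625,65),(700,175),(560,225)]: print("stand side",onz(S,*ss(*p),.055))
for p in [(512,445),(645,420)]: print("stand scene",onz(C,*cs(*p),.055))
for p in [(315,232),(315,263),(405,235),(405,266)]: 
  print("decoys",onz(S,*p,.14),onz(S,*p,.06))
```

```text
cap tri [0.51627089 0.19099745 0.11307031]
cap side/scene z.114 [0.51629671 0.19178292 0.114     ] [0.51850919 0.18802387 0.114     ]
vent z.0595 [0.56784011 0.207427   0.0595    ] [0.5671408  0.20866775 0.0595    ]
mark scene z.071 [0.54580386 0.20029286 0.071     ] [0.55883971 0.19699753 0.071     ]
yellow [0.52160823 0.19503383 0.114     ] [0.53882428 0.20010363 0.114     ] [0.52092472 0.19614017 0.114     ] [0.53911713 0.20152493 0.114     ]
nest side [0.44185473 0.22223185 0.02      ]
nest side [0.58369246 0.15293418 0.02      ]
nest side [0.47971649 0.12984688 0.02      ]
nest scene [0.48315249 0.11818375 0.02      ]
nest scene [0.58839277 0.14828702 0.02      ]
nest scene [0.55866434 0.25150313 0.02      ]
sty tri [ 0.47377376 -0.20038655  0.12808326] [ 0.47321958 -0.20070102  0.129     ] [ 0.47507401 -0.20110535  0.129     ]
stand side [ 0.45278939 -0.15707031  0.055     ]
stand side [ 0.51557064 -0.18252413  0.055     ]
stand side [ 0.49280999 -0.244776    0.055     ]
stand side [ 0.4308981  -0.21886335  0.055     ]
stand scene [ 0.4338383  -0.22053795  0.055     ]
stand scene [ 0.4572779  -0.15900825  0.055     ]
decoys [ 0.45861293 -0.08070187  0.14      ] [ 0.51009458 -0.02532287  0.06      ]
decoys [ 0.39805442 -0.14317785  0.14      ] [ 0.44201135 -0.09556184  0.06      ]
decoys [ 0.59075288 -0.22653927  0.14      ] [ 0.65865365 -0.18928138  0.06      ]
decoys [ 0.52131512 -0.27771253  0.14      ] [ 0.58058787 -0.2468132   0.06      ]
```

Call:
send_rows --increments '[{"gripper":0,"linear":[-0.02,-0.04,0],"delta_rot":[0,0,-0.1]},{"gripper":0,"linear":[-0.04,-0.08,0],"delta_rot":[0,0,-0.2]},{"gripper":0,"linear":[-0.06,-0.12,0],"delta_rot":[0,0,-0.3]},{"gripper":0,"linear":[-0.08,-0.16,0],"delta_rot":[0,0,-0.375]},{"gripper":0,"linear":[-0.101,-0.2007,-0.01],"delta_rot":[0,0,-0.375]},{"gripper":0,"linear":[-0.101,-0.2007,-0.01],"delta_rot":[0,0,-0.375]},{"gripper":0,"linear":[-0.101,-0.2007,-0.01],"delta_rot":[0,0,-0.375]}]'

```text
clock: 0.85
position: [0.4734, -0.2012, 0.2209]
ee_rot: [-0.001, 0.827, 0.562, 0.0]
contact_force: [0.5, 0.7, 0.7]
width: 0.0425
gripper_force: 0.0
```

Run:
```python
from h import *; import pickle
d=cam("wrist");pickle.dump(d,open("d1.pkl","wb"))
cv2.imwrite("pics/w1.png",d["pixels"])
s=get_state();print(s["position"],s["width"])
z=R.from_euler("z",-21.5,degrees=True)
c=np.array([.4735,-.2007,0])
for p in ([7,7,129],[7,-7,129],[-7,-7,129],[-7,7,129],[35,35,55],[-35,35,55],[35,-35,55],[0,0,129]): print(p,proj(d,c+z.apply(np.array(p)/1000)).round(1))
```

```text
[ 0.47404409 -0.20048226  0.22120352] 0.042551694642079474
[7, 7, 129] [329.8 196.9]
[7, -7, 129] [329.7 216.8]
[-7, -7, 129] [309.1 216.8]
[-7, 7, 129] [309.  196.9]
[35, 35, 55] [360.2 143.8]
[-35, 35, 55] [277.8 144. ]
[35, -35, 55] [358.  222.2]
[0, 0, 129] [319.4 206.9]
```

View pics/w1.png

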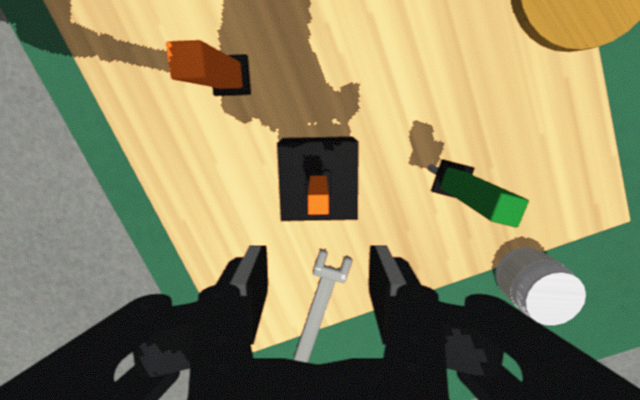

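The stylus top is centred at (318.5,205), against a predicted (319.4,206.9), so it's within 2 mm. The stand is aligned with the tool. I'll descend and grip.

Call:
send_rows --increments '[{"gripper":0,"linear":[0,0.0012,-0.04],"delta_rot":[0,0,0]},{"gripper":0,"linear":[0,0.0012,-0.08],"delta_rot":[0,0,0]},{"gripper":0,"linear":[0,0.0012,-0.12],"delta_rot":[0,0,0]},{"gripper":0,"linear":[0,0.0012,-0.135],"delta_rot":[0,0,0]},{"gripper":1,"linear":[0,0.0012,-0.135],"delta_rot":[0,0,0]},{"gripper":1,"linear":[0,0.0012,-0.135],"delta_rot":[0,0,0]},{"gripper":1,"linear":[0,0.0012,-0.135],"delta_rot":[0,0,0]},{"gripper":1,"linear":[0,0.0012,-0.135],"delta_rot":[0,0,0]}]' --newtons 60

```text
clock: 1.7
position: [0.4752, -0.1997, 0.0877]
ee_rot: [0.001, 0.826, 0.563, 0.001]
contact_force: [1.2, 0.3, -1.3]
width: 0.0131
gripper_force: 59.5
```

Call:
send_rows --increments '[{"gripper":1,"linear":[0,0,0.02],"delta_rot":[0,0,0]},{"gripper":1,"linear":[0,0,0.05],"delta_rot":[0,0,0]},{"gripper":1,"linear":[0,0,0.09],"delta_rot":[0,0,0]},{"gripper":1,"linear":[0.02,0.02,0.12],"delta_rot":[0,0,0]},{"gripper":1,"linear":[0.04,0.06,0.12],"delta_rot":[0,0,0]},{"gripper":1,"linear":[0.06,0.1,0.12],"delta_rot":[0,0,0]},{"gripper":1,"linear":[0.08,0.14,0.12],"delta_rot":[0,0,0]},{"gripper":1,"linear":[0.09,0.18,0.12],"delta_rot":[0,0,0]}]'

```text
clock: 2.5
position: [0.5659, -0.018, 0.2076]
ee_rot: [0.001, 0.827, 0.563, 0.001]
contact_force: [-0.2, -0.1, -0.2]
width: 0.0129
gripper_force: 59.6
```

Call:
send_rows --increments '[{"gripper":1,"linear":[0.002,0.05,0],"delta_rot":[0,0,0]},{"gripper":1,"linear":[0.003,0.1,0],"delta_rot":[0,0,0]},{"gripper":1,"linear":[0.004,0.15,0],"delta_rot":[0,0,0]},{"gripper":1,"linear":[0.005,0.2,0],"delta_rot":[0,0,0]},{"gripper":1,"linear":[0.0054,0.2255,0],"delta_rot":[0,0,0]},{"gripper":1,"linear":[0.0054,0.2255,0],"delta_rot":[0,0,0]},{"gripper":1,"linear":[0.0054,0.2255,0],"delta_rot":[0,0,0]}]'

```text
clock: 3.2
position: [0.5694, 0.2063, 0.207]
ee_rot: [0.001, 0.826, 0.564, 0.0]
contact_force: [0.2, 1.1, -0.4]
width: 0.0131
gripper_force: 59.6
```

Run:
```python
from h import *; import pickle
s=get_state();print(s["position"],s["ee_rot"],s["width"])
D={n:cam(n) for n in("wrist","side","scene")};pickle.dump(D,open("d2.pkl","wb"))
d=D["wrist"]
f=lambda i,x,y,w,h,W,H: cv2.resize(i[y:y+h,x:x+w],(W,H),interpolation=cv2.INTER_CUBIC)
a=f(d["pixels"],160,60,320,240,800,600)
cv2.imwrite("pics/w2.png",a)
b=np.vstack([np.hstack([f(D[n]["pixels"],x,y,100,75,400,300) for n,x,y in(("side",225,115),("scene",310,130))])])
cv2.imwrite("pics/c2.png",b)
c=np.array([.5165,.188,.008]);z=R.from_euler("z",16.2,degrees=True)
for n,p in dict(vent=[56,0,51.5],mark=[30,0,63],captop=[0,0,106],free=[0,30,63]).items(): print(n,[proj(D[k],c+z.apply(np.array(p)/1000)).round(1).tolist() for k in D])
```

```text
[0.56938251 0.20629782 0.20698415] [5.53367865e-04 8.26091163e-01 5.63536153e-01 2.97844716e-04] 0.013124374457265735
vent [[321.0, 191.9], [274.6, 180.3], [365.0, 191.5]]
mark [[295.6, 214.3], [269.0, 182.3], [357.0, 185.0]]
captop [[258.8, 256.8], [261.1, 176.2], [348.3, 168.3]]
free [[243.2, 207.8], [254.0, 185.0], [353.3, 177.1]]
```

View pics/w2.png

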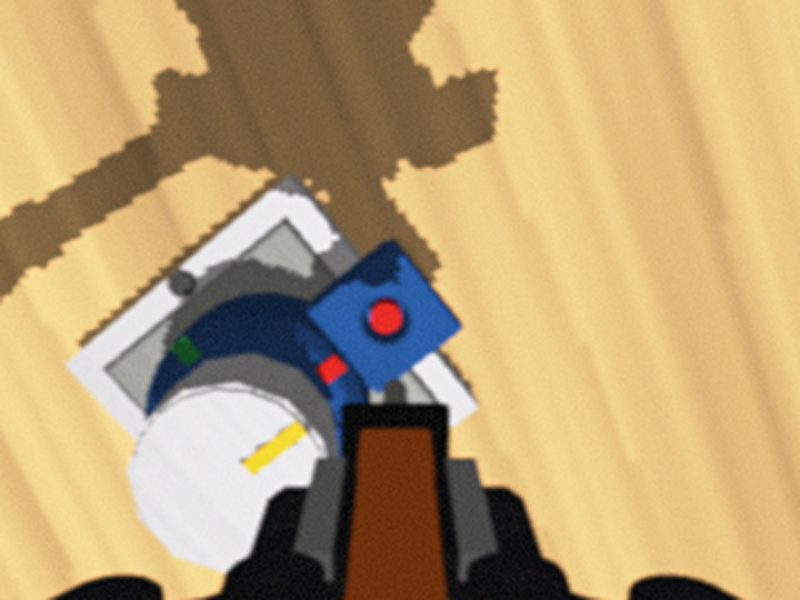

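View pics/c2.png

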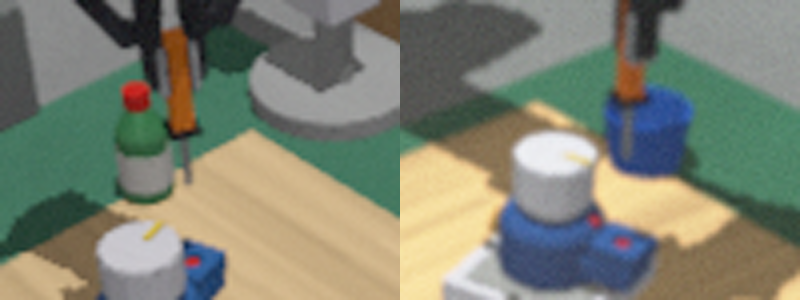

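The wrist crop shows the vent at (386,318), the red mark at (332,370) and the yellow line from (248,468) to (302,428). The stylus collar is at about (396,415). In the other crop the tip is at (187,185) in the side half and (627,158) in the scene half.

Run:
```python
from h import *; import pickle
D=pickle.load(open("d2.pkl","rb"));W,S,C=D["wrist"],D["side"],D["scene"]
w=lambda x,y:(160+(x+.5)*.4-.5,60+(y+.5)*.4-.5)
s=lambda x,y:(225+(x+.5)/4-.5,115+(y+.5)/4-.5); c=lambda x,y:(310+(x-400+.5)/4-.5,130+(y+.5)/4-.5)
v=onz(W,*w(386,318),.0595);print("vent w",v)
for n,p,z in [("mark",(332,370),.071),("free",(186,348),.071),("yel",(248,468),.114),("yel",(302,428),.114)]: print(n,onz(W,*w(*p),z))
print("vent tri",tri([(S,*s(193,262)),(C,*c(622,242))]), tri([(W,*w(386,318)),(S,*s(193,262)),(C,*c(622,242))]))
print("tip",tri([(S,*s(187,184)),(C,*c(627,158))]))
print("tip from S,C at z.131",onz(S,*s(187,184),.131),onz(C,*c(627,158),.131))
print("vent S,C z",onz(S,*s(193,262),.0595),onz(C,*c(622,242),.0595))
print("cap C",onz(C,*c(555,157),.114), onz(S,*s(141,250),.114))
# where would tip at TCP xy project
print(proj(S,[.5691,.2061,.131]),s(187,184),proj(C,[.5691,.2061,.131]),c(627,158))
```

```text
vent w [0.56651342 0.20965026 0.0595    ]
mark [0.54508132 0.2023983  0.071     ]
free [0.50445552 0.22616815 0.071     ]
yel [0.51956277 0.19479686 0.114     ]
yel [0.53825234 0.2001891  0.114     ]
vent tri [0.56681427 0.20709666 0.06041852] [0.56663072 0.20853165 0.05947042]
tip [0.56841474 0.20537362 0.12902613]
tip from S,C at z.131 [0.56706862 0.20371269 0.131     ] [0.57109702 0.20236841 0.131     ]
vent S,C z [0.56733301 0.20766292 0.0595    ] [0.56562167 0.20850863 0.0595    ]
cap C [0.51887763 0.18613028 0.114     ] [0.51159275 0.18722253 0.114     ]
[271.39370196 159.94866448] (271.375, 160.625) [366.86781623 168.38107937] (366.375, 169.125)
```

Call:
send_rows --increments '[{"gripper":1,"linear":[-0.0022,0.0026,0],"delta_rot":[0,0,0]},{"gripper":1,"linear":[-0.0022,0.0026,-0.03],"delta_rot":[0,0,0]},{"gripper":1,"linear":[-0.0022,0.0026,-0.055],"delta_rot":[0,0,0]},{"gripper":1,"linear":[-0.0022,0.0026,-0.062],"delta_rot":[0,0,0]},{"gripper":1,"linear":[-0.0022,0.0026,-0.062],"delta_rot":[0,0,0]}]'

```text
clock: 3.85
position: [0.5666, 0.2078, 0.1434]
ee_rot: [-0.0, 0.827, 0.562, -0.001]
contact_force: [-0.6, -0.8, -0.7]
width: 0.0134
gripper_force: 59.6
```

Run:
```python
from h import *; import pickle
s=get_state();print(s["position"],s["contact_force"])
D={n:cam(n) for n in("wrist","side","scene")};pickle.dump(D,open("d3.pkl","wb"))
f=lambda i,x,y,w,h,W,H: cv2.resize(i[y:y+h,x:x+w],(W,H),interpolation=cv2.INTER_CUBIC)
b=np.vstack([np.hstack([f(D[n]["pixels"],x,y,60,45,400,300) for n,x,y in(("side",245,150),("scene",335,160))]),f(D["wrist"]["pixels"],240,140,160,60,800,300)])
cv2.imwrite("pics/c3.png",b)
```

```text
[0.56656604 0.20784107 0.14340258] [-0.59109287 -0.84545272 -0.71296312]
```

View pics/c3.png

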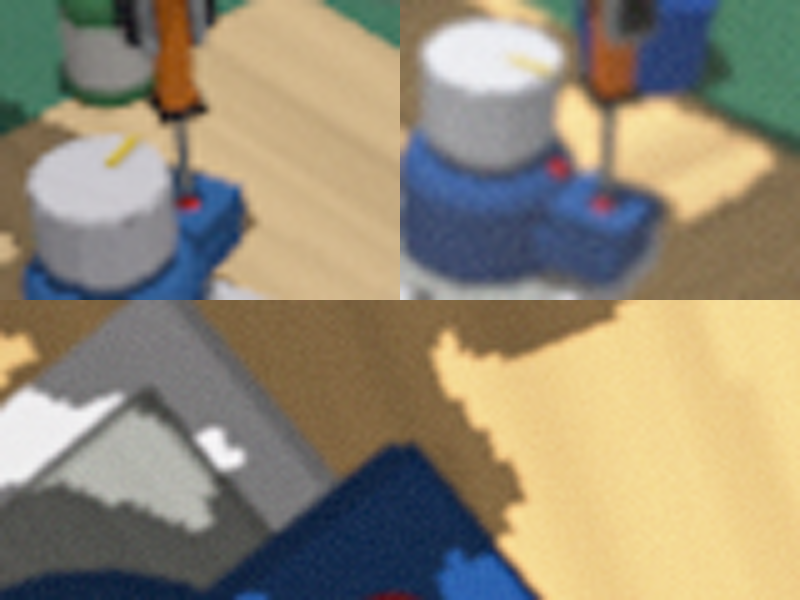

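The tip is just above the button, about 2 mm too far in +y (tip (184,193) against button (190,203) in the side view, tip (607,195) against (601,204) in the scene view). I'll correct that and press.

Call:
send_rows --increments '[{"gripper":1,"linear":[0,-0.002,0],"delta_rot":[0,0,0]},{"gripper":1,"linear":[0,-0.002,-0.004],"delta_rot":[0,0,0]},{"gripper":1,"linear":[0,-0.002,-0.008],"delta_rot":[0,0,0]},{"gripper":1,"linear":[0,-0.002,-0.01],"delta_rot":[0,0,0]},{"gripper":1,"linear":[0,-0.002,-0.011],"delta_rot":[0,0,0]},{"gripper":1,"linear":[0,-0.002,-0.011],"delta_rot":[0,0,0]}]'

```text
clock: 4.6
position: [0.5674, 0.2066, 0.1335]
ee_rot: [0.0, 0.826, 0.563, 0.0]
contact_force: [-0.3, 0.1, 2.5]
width: 0.0134
gripper_force: 60.1
```

Call:
send_rows --increments '[{"gripper":1,"linear":[0,0,-0.0015],"delta_rot":[0,0,0]},{"gripper":1,"linear":[0,0,-0.003],"delta_rot":[0,0,0]},{"gripper":1,"linear":[0,0,-0.004],"delta_rot":[0,0,0]},{"gripper":1,"linear":[0,0,-0.004],"delta_rot":[0,0,0]}]'

```text
clock: 5.0
position: [0.5675, 0.2067, 0.1308]
ee_rot: [0.0, 0.826, 0.563, 0.001]
contact_force: [-1.5, 0.0, 9.3]
width: 0.013
gripper_force: 61.3
```

Call:
send_rows --increments '[{"gripper":1,"linear":[0,0,-0.0005],"delta_rot":[0,0,0]},{"gripper":1,"linear":[0,0,-0.0005],"delta_rot":[0,0,0]},{"gripper":1,"linear":[0,0,0.01],"delta_rot":[0,0,0]},{"gripper":1,"linear":[0,0,0.04],"delta_rot":[0,0,0]},{"gripper":1,"linear":[0,0,0.077],"delta_rot":[0,0,0]},{"gripper":1,"linear":[0,-0.03,0.077],"delta_rot":[0,0,0]},{"gripper":1,"linear":[0,-0.08,0.077],"delta_rot":[0,0,0]},{"gripper":1,"linear":[0,-0.13,0.077],"delta_rot":[0,0,0]}]'

```text
clock: 5.8
position: [0.567, 0.0759, 0.2063]
ee_rot: [0.0, 0.826, 0.564, 0.0]
contact_force: [0.5, 0.6, -0.4]
width: 0.0131
gripper_force: 59.8
```

Call:
send_rows --increments '[{"gripper":1,"linear":[-0.002,-0.048,0],"delta_rot":[0,0,0]},{"gripper":1,"linear":[-0.003,-0.096,0],"delta_rot":[0,0,0]},{"gripper":1,"linear":[-0.013,-0.14,0],"delta_rot":[0,0,0]},{"gripper":1,"linear":[-0.033,-0.18,0],"delta_rot":[0,0,0]},{"gripper":1,"linear":[-0.053,-0.22,0],"delta_rot":[0,0,0]},{"gripper":1,"linear":[-0.0732,-0.255,0],"delta_rot":[0,0,0]},{"gripper":1,"linear":[-0.0932,-0.2761,0],"delta_rot":[0,0,0]},{"gripper":1,"linear":[-0.0932,-0.2761,0],"delta_rot":[0,0,0]}]'

```text
clock: 6.6
position: [0.4714, -0.2018, 0.2059]
ee_rot: [-0.0, 0.828, 0.561, -0.001]
contact_force: [-0.5, -0.4, -0.5]
width: 0.0131
gripper_force: 59.8
```

Call:
send_rows --increments '[{"gripper":1,"linear":[0,0,-0.03],"delta_rot":[0,0,0]},{"gripper":1,"linear":[0,0,-0.06],"delta_rot":[0,0,0]},{"gripper":1,"linear":[0,0,-0.065],"delta_rot":[0,0,0]},{"gripper":1,"linear":[0,0,-0.08],"delta_rot":[0,0,0]},{"gripper":1,"linear":[0,0,-0.1],"delta_rot":[0,0,0]},{"gripper":1,"linear":[0,0,-0.115],"delta_rot":[0,0,0]},{"gripper":1,"linear":[0,0,-0.119],"delta_rot":[0,0,0]},{"gripper":1,"linear":[0,0,-0.119],"delta_rot":[0,0,0]}]'

```text
clock: 7.4
position: [0.4746, -0.1992, 0.0878]
ee_rot: [0.0, 0.826, 0.563, 0.0]
contact_force: [-0.0, 0.1, -0.3]
width: 0.0131
gripper_force: 59.8
```

Call:
send_rows --increments '[{"gripper":0,"linear":[0,0,0],"delta_rot":[0,0,0]},{"gripper":0,"linear":[0,0,0],"delta_rot":[0,0,0]},{"gripper":0,"linear":[0,0,0],"delta_rot":[0,0,0]},{"gripper":0,"linear":[0,0,0.03],"delta_rot":[0,0,0]},{"gripper":0,"linear":[0,0,0.07],"delta_rot":[0,0,0]},{"gripper":0,"linear":[0,0,0.11],"delta_rot":[0,0,0]},{"gripper":0,"linear":[0,0,0.14],"delta_rot":[0,0,0]},{"gripper":0,"linear":[0,0,0.14],"delta_rot":[0,0,0]}]'

```text
clock: 8.2
position: [0.4766, -0.201, 0.2325]
ee_rot: [0.005, 0.827, 0.563, 0.002]
contact_force: [0.2, -0.1, 0.2]
width: 0.043
gripper_force: 0.0
```

Run:
```python
from h import *
d=cam("wrist")
b=cv2.resize(d["pixels"][120:240,240:400],(400,300),interpolation=cv2.INTER_CUBIC)
e=cv2.resize(cam("side")["pixels"][230:320,300:420],(400,300),interpolation=cv2.INTER_CUBIC)
cv2.imwrite("pics/w4.png",np.hstack([b,e]));print(get_state()["position"])
```

```text
[ 0.47417697 -0.19961778  0.22809118]
```

View pics/w4.png

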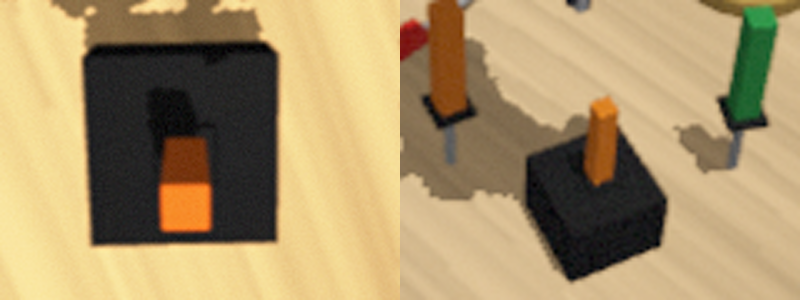

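The stylus is back upright in the stand (handle top at (186,207) in the left half). Now I'll move above the cap.

Call:
send_rows --increments '[{"gripper":-1,"linear":[0.02,0.02,0.01],"delta_rot":[0,0,-0.05]},{"gripper":-1,"linear":[0.04,0.06,0.01],"delta_rot":[0,0,-0.1]},{"gripper":-1,"linear":[0.06,0.1,0.01],"delta_rot":[0,0,-0.15]},{"gripper":-1,"linear":[0.075,0.14,0.01],"delta_rot":[0,0,-0.2]},{"gripper":-1,"linear":[0.08,0.185,0.01],"delta_rot":[0,0,-0.25]},{"gripper":-1,"linear":[0.075,0.23,0.01],"delta_rot":[0,0,-0.3]},{"gripper":-1,"linear":[0.07,0.275,0.01],"delta_rot":[0,0,-0.35]},{"gripper":-1,"linear":[0.06,0.32,0.01],"delta_rot":[0,0,-0.389]}]'

```text
clock: 9.1
position: [0.5331, 0.1222, 0.2352]
ee_rot: [-0.0, 0.92, 0.392, -0.002]
contact_force: [0.8, -0.2, 0.2]
width: 0.0853
gripper_force: 0.0
```

Call:
send_rows --increments '[{"gripper":-1,"linear":[-0.01,0.04,0],"delta_rot":[0,0,0]},{"gripper":-1,"linear":[-0.0191,0.071,0],"delta_rot":[0,0,0]},{"gripper":-1,"linear":[-0.0191,0.071,0],"delta_rot":[0,0,0]},{"gripper":-1,"linear":[-0.0191,0.071,0],"delta_rot":[0,0,0]}]'

```text
clock: 9.5
position: [0.5139, 0.1917, 0.2358]
ee_rot: [0.0, 0.919, 0.393, -0.002]
contact_force: [-0.6, -0.9, 0.3]
width: 0.0854
gripper_force: 0.0
```

Run:
```python
from h import *; import pickle
s=get_state();print(s["position"],s["ee_rot"],s["qpos"])
d=cam("wrist");pickle.dump(d,open("d5.pkl","wb"))
cv2.imwrite("pics/w5.png",cv2.resize(d["pixels"][100:300,200:440],(720,600),interpolation=cv2.INTER_CUBIC))
for c in ([.5145,.1915,.114],): print(proj(d,c))
```

```text
[0.51389742 0.19171243 0.23576112] [ 1.17111232e-04  9.19348441e-01  3.93441189e-01 -1.56875209e-03] [ 2.30714178e-01  2.35184571e-01  1.55075207e+00 -7.90530509e-04
  1.35870593e+00  9.92933681e-01]
[320.60425713 195.51056053]
```

View pics/w5.png

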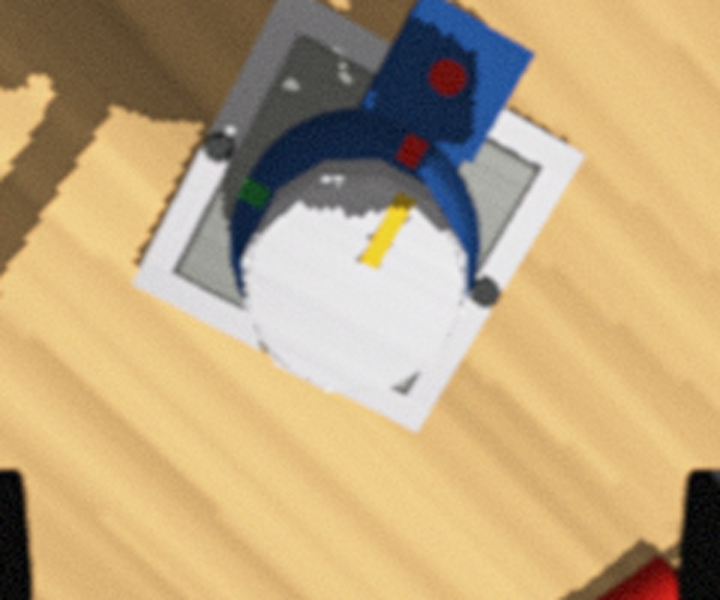

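In this crop the cap top is centred at about (356,280), the yellow line runs from (370,265) to (403,200), and the vent is at (448,77).

Run:
```python
from h import *; import pickle
d=pickle.load(open("d5.pkl","rb"));w=lambda x,y:(200+(x+.5)/3-.5,100+(y+.5)/3-.5)
for n,p,z in [("cap",(356,280),.114),("l",(243,285),.114),("r",(470,285),.114),("bot",(330,392),.114),("y0",(370,265),.114),("y1",(403,200),.114),("vent",(448,77),.0595),("mark",(411,150),.071),("free",(255,192),.071),
 ("nestL",(135,287),.02),("nestB",(415,432),.02),("nestR",(583,155),.02)]: print(n,onz(d,*w(*p),z).round(4))
```

```text
cap [0.5146 0.1941 0.114 ]
l [0.4931 0.2128 0.114 ]
r [0.5345 0.1733 0.114 ]
bot [0.4892 0.1772 0.114 ]
y0 [0.5198 0.1945 0.114 ]
y1 [0.537  0.2008 0.114 ]
vent [0.5664 0.2099 0.0595]
mark [0.5449 0.2032 0.071 ]
free [0.5044 0.2253 0.071 ]
nestL [0.4427 0.228  0.02  ]
nestB [0.4759 0.1231 0.02  ]
nestR [0.5827 0.1566 0.02  ]
```

Call:
send_rows --increments '[{"gripper":-1,"linear":[-0.0008,0.0015,-0.04],"delta_rot":[0,0,0.015]},{"gripper":-1,"linear":[-0.0008,0.0015,-0.08],"delta_rot":[0,0,0.015]},{"gripper":-1,"linear":[-0.0008,0.0015,-0.11],"delta_rot":[0,0,0.015]},{"gripper":-1,"linear":[-0.0008,0.0015,-0.135],"delta_rot":[0,0,0.015]},{"gripper":-1,"linear":[-0.0008,0.0015,-0.15],"delta_rot":[0,0,0.015]},{"gripper":-1,"linear":[-0.0008,0.0015,-0.1586],"delta_rot":[0,0,0.015]},{"gripper":-1,"linear":[-0.0008,0.0015,-0.1586],"delta_rot":[0,0,0.015]}]'

```text
clock: 10.25
position: [0.5136, 0.1917, 0.0774]
ee_rot: [-0.0, 0.917, 0.399, -0.002]
contact_force: [-0.7, 0.1, 0.1]
width: 0.0855
gripper_force: 0.0
```

Call:
send_rows --increments '[{"gripper":1,"linear":[0,0,0],"delta_rot":[0,0,0]},{"gripper":1,"linear":[0,0,0],"delta_rot":[0,0,0]},{"gripper":1,"linear":[0,0,0],"delta_rot":[0,0,0]},{"gripper":1,"linear":[0,0,0],"delta_rot":[0,0,0]}]' --newtons 40

```text
clock: 10.65
position: [0.5149, 0.1931, 0.0799]
ee_rot: [0.0, 0.917, 0.399, 0.001]
contact_force: [-0.8, -1.1, 5.3]
width: 0.0556
gripper_force: 44.1
```

Run:
```python
from h import *
s=get_state();print(s["position"],s["contact_force"],s["moment"],s["width"],s["gripper_force"],s["ee_rot"])
```

```text
[0.51493318 0.19305611 0.07994395] [-0.80172707 -1.06476771  5.322568  ] [-0.09051953  0.06278802 -0.02664415] 0.05562056368039828 44.10995807033032 [4.00821649e-04 9.16733258e-01 3.99498011e-01 1.14559893e-03]
```

Call:
send_rows --increments '[{"gripper":1,"linear":[0,0,0],"delta_rot":[0,0,0]},{"gripper":1,"linear":[0,0,0],"delta_rot":[0,0,0.06]},{"gripper":1,"linear":[0,0,0],"delta_rot":[0,0,0.14]},{"gripper":1,"linear":[0,0,0],"delta_rot":[0,0,0.22]},{"gripper":1,"linear":[0,0,0],"delta_rot":[0,0,0.3]},{"gripper":1,"linear":[0,0,0],"delta_rot":[0,0,0.3]}]' --newtons 90

```text
clock: 11.25
position: [0.5152, 0.1936, 0.0806]
ee_rot: [0.0, 0.846, 0.533, 0.002]
contact_force: [-1.3, 0.3, 7.9]
width: 0.0545
gripper_force: 93.4
```

Run:
```python
from h import *
s=get_state();print(s["position"],s["contact_force"],s["moment"],s["width"],s["gripper_force"],s["qpos"])
```

```text
[0.51518699 0.19360709 0.08055111] [-1.34554319  0.34970557  7.89488465] [0.08514501 0.20377014 0.04665123] 0.05450061816229581 93.3674143999815 [2.32810749e-01 3.64542757e-01 1.78242546e+00 4.04624688e-04
 9.91207076e-01 6.80060795e-01]
```

Call:
send_rows --increments '[{"gripper":1,"linear":[0,0,0],"delta_rot":[0,0,0.1]},{"gripper":1,"linear":[0,0,0],"delta_rot":[0,0,0.2]},{"gripper":1,"linear":[0,0,0],"delta_rot":[0,0,0.3]},{"gripper":1,"linear":[0,0,0],"delta_rot":[0,0,0.4]},{"gripper":1,"linear":[0,0,0],"delta_rot":[0,0,0.5]},{"gripper":1,"linear":[0,0,0],"delta_rot":[0,0,0.6]},{"gripper":1,"linear":[0,0,0],"delta_rot":[0,0,0.6]}]'

```text
clock: 11.95
position: [0.5146, 0.1938, 0.0805]
ee_rot: [0.0, 0.651, 0.759, 0.001]
contact_force: [-1.8, 1.4, 8.2]
width: 0.0545
gripper_force: 93.4
```

Call:
send_rows --increments '[{"gripper":1,"linear":[0,0,0],"delta_rot":[0,0,0.1]},{"gripper":1,"linear":[0,0,0],"delta_rot":[0,0,0.2]},{"gripper":1,"linear":[0,0,0],"delta_rot":[0,0,0.3]},{"gripper":1,"linear":[0,0,0],"delta_rot":[0,0,0.4]},{"gripper":1,"linear":[0,0,0],"delta_rot":[0,0,0.5]},{"gripper":1,"linear":[0,0,0],"delta_rot":[0,0,0.58]},{"gripper":1,"linear":[0,0,0],"delta_rot":[0,0,0.58]}]'

```text
clock: 12.65
position: [0.5135, 0.1936, 0.0804]
ee_rot: [-0.0, 0.407, 0.913, 0.0]
contact_force: [-3.4, 0.1, 9.3]
width: 0.0548
gripper_force: 93.6
```

Run:
```python
from h import *
s=get_state();print(s["position"],s["contact_force"],s["moment"],s["width"],s["gripper_force"],s["qpos"])
D={n:cam(n) for n in("side","scene")}
f=lambda i,x,y,w,h,W,H: cv2.resize(i[y:y+h,x:x+w],(W,H),interpolation=cv2.INTER_CUBIC)
cv2.imwrite("pics/c6.png",np.hstack([f(D[n]["pixels"],x,y,80,60,400,300) for n,x,y in(("side",220,160),("scene",310,155))]))
```

```text
[0.51346449 0.19358795 0.08038727] [-3.41539278  0.07363644  9.28076888] [0.03274455 0.67645969 0.01173679] 0.05478068755183969 93.58445473015308 [ 2.33060264e-01  3.64131949e-01  1.78362994e+00  1.19935139e-03
  9.93702954e-01 -5.00061742e-01]
```

View pics/c6.png

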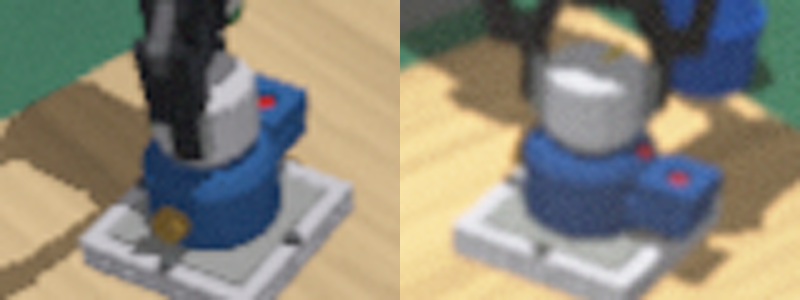

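The scene half shows the yellow line at about (615,55), turned to the far right, so the cap has followed the fingers. I'll do a small test lift.

Call:
send_rows --increments '[{"gripper":1,"linear":[0,0,0.002],"delta_rot":[0,0,0]},{"gripper":1,"linear":[0,0,0.004],"delta_rot":[0,0,0]},{"gripper":1,"linear":[0,0,0.005],"delta_rot":[0,0,0]},{"gripper":1,"linear":[0,0,0.005],"delta_rot":[0,0,0]}]'

```text
clock: 13.15
position: [0.5136, 0.1929, 0.0835]
ee_rot: [-0.0, 0.408, 0.913, -0.0]
contact_force: [-0.7, -0.9, -0.3]
width: 0.0547
gripper_force: 94.7
```

Force is about zero and there's no pot weight (about 9 N) on the tool, so the cap is free. I'll lift it clear.

Call:
send_rows --increments '[{"gripper":1,"linear":[0,0,0.005],"delta_rot":[0,0,0]},{"gripper":1,"linear":[0,0,0.012],"delta_rot":[0,0,0]},{"gripper":1,"linear":[0,0,0.02],"delta_rot":[0,0,0]},{"gripper":1,"linear":[0,0,0.028],"delta_rot":[0,0,0]},{"gripper":1,"linear":[0,0,0.036],"delta_rot":[0,0,0]},{"gripper":1,"linear":[0,0,0.04],"delta_rot":[0,0,0]},{"gripper":1,"linear":[0,0,0.04],"delta_rot":[0,0,0]},{"gripper":1,"linear":[0,0,0.04],"delta_rot":[0,0,0]}]'

```text
clock: 13.95
position: [0.514, 0.1929, 0.1238]
ee_rot: [0.0, 0.408, 0.913, 0.0]
contact_force: [-0.3, -0.2, -0.2]
width: 0.0546
gripper_force: 94.8
```

Run:
```python
from h import *
s=get_state();print(s["position"],s["contact_force"],s["width"],s["gripper_force"],s["qd"].round(3))
D={n:cam(n) for n in("side","scene")}
f=lambda i,x,y,w,h,W,H: cv2.resize(i[y:y+h,x:x+w],(W,H),interpolation=cv2.INTER_CUBIC)
cv2.imwrite("pics/c7.png",np.hstack([f(D[n]["pixels"],x,y,80,80,400,400) for n,x,y in(("side",220,140),("scene",310,135))]))
```

```text
[0.51402217 0.19294671 0.12375056] [-0.25504622 -0.19938896 -0.23948049] 0.05463540074297906 94.82543483376503 [-0.001  0.006  0.01  -0.002 -0.001  0.001]
```

View pics/c7.png

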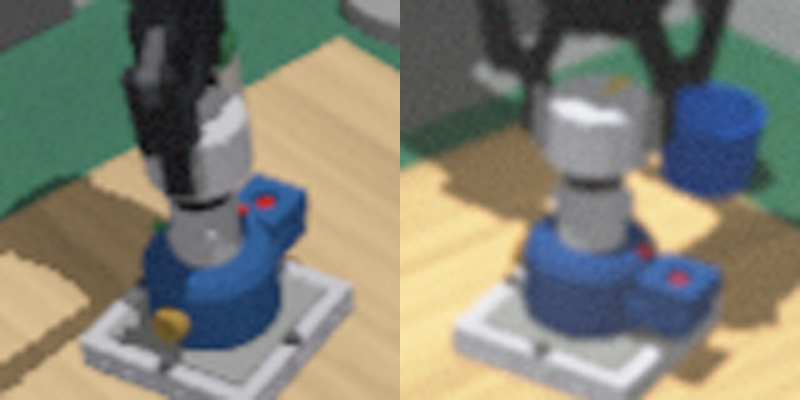

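Both halves show the cap level over the bare neck, with the dark seal visible at about (205,200) and (595,182). The pot is still seated in its nest. The lift is about 43 mm, more than the 31 mm needed to clear.

```bash
python3 -c "
from rig import sign_off
print(sign_off())"
```

```text
the job is handed in; nothing more can be done
None
```

The job is handed in, with no verdict returned: the vent was pressed to its stop, the stylus is back upright in its stand, and the cap, turned about 85° and free, is held level about 18 mm above the neck's rigid top.

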